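# Shut and lock the turntable's drive cover with its T-handled key

## Task

Push the turntable's open drive cover fully shut; then, with the smaller of the two T-handled keys from the stand, turn the cover's sunken square lock clockwise (seen from above) as far as it goes. Put that key back upright in the stand, fully down, and let go of it. Leave the bigger key and all the loose things lying about undisturbed.

Things in the scene. Friction and masses are not known exactly. Their poses are not given: they have to be found in the camera images.
- turntable: fixed round plate, 270 mm diameter, 12 mm thick, with an aluminium drive box centred on it (170 mm along x, 100 mm along y, rim 60 mm above the table) and six upright steel rods, 10 mm thick, tops 140 mm above the table, at x = -85, 0, +85 mm and y = -78, +78 mm. Origin: centre of its underside; x points from the cover's free edge to its hinge, which is at x = +85 mm
- cover (a joint): angle of the box's hinged aluminium cover (plate 166 x 100 x 6 mm, 0.3 kg): 0 = fully shut on a stop; grows to 1.6 rad as its free edge rises. Stiff hinge (0.8 N m): it stays where it is left and is pushed shut with about 6 N on its outer face between the lock's guard ring and the free edge
- cover_hinge (a point): middle of the cover's hinge axis, level with the underside of the cover, 60 mm above the table; moves and turns with the cover: y along the hinge, -x along the cover to its free edge, z out of the cover's outer (upper) face, which lies 6 mm from the axis
- cover_edge (a point): middle of the cover's free edge on the outer face, 167 mm from the hinge; axes as the cover
- lock (a joint): angle of the square-headed lock in the cover: grows clockwise seen from above, from 0 (open) to a stop at 1.25 rad (locked); stays where it is left; friction torque 0.12 N m. The lock does not hold the cover down: a key pulled off while still twisted against the stop jams and can lift the cover, so ease it back a little (about 0.15 to 0.2 rad) first
- lock_head (a point): foot of the lock's square steel head, on its axis, on the cover's outer face 100 mm from the hinge (66 mm above the table when shut). Head 14 x 14 mm, 12 mm high, with a 10 x 10 mm nose up to 16 mm; x and y square to its flats, turning with it; z out of the cover. A guard ring, 42 mm inside, 48 mm outside, 20 mm high, stands round it, too narrow for fingers
- small_key: the smaller T-handled key, loose, upright in one of the stand's wells, 132 mm tall, about 0.22 kg. Origin: centre of its foot, z up the shaft. The foot is a square socket, 22.4 mm outside, 16.4 mm inside, 22 mm deep, flats square to its x and y; fits the lock's head in any of four quarter turns (play about 0.2 rad) and goes down until the foot meets the cover. Shaft 14 mm thick
- small_key_bar (a point): centre of the small key's black flat-sided crossbar, on its axis 120 mm above its foot: 85 mm along the key's x, 14 mm thick along y, 24 mm high
- big_key: the bigger T-handled key, loose, in the stand's other well, 157 mm tall with a 120 mm crossbar; wrong size, to be left alone. Origin: centre of the foot
- stand: fixed grey block, 75 mm (x) by 190 mm (y), 45 mm high, with two round wells from above, 37 mm diameter, floor 7 mm above its underside. Origin: centre of the underside
- stand_hole0 (a point): centre of the mouth of the well at the stand's y = -55 mm, 45 mm above the table
- stand_hole1 (a point): centre of the mouth of the well at the stand's y = +55 mm, 45 mm above the table
- grease: closed plastic jar, 52 mm diameter, 62 mm tall, a bystander; origin under its centre
- lid_a: loose white plastic jar lid, 60 mm diameter, 13 mm thick, a bystander; origin under its centre
- lid_b: loose white plastic jar lid, 72 mm diameter, 13 mm thick, a bystander; origin under its centre
- spanner: steel spanner 160 mm long lying flat along its own x, a bystander
- bracket: aluminium angle bracket, 60 x 40 mm foot, 50 mm tall, a bystander; origin under its foot's centre
- cylinder_block: square aluminium cylinder block, 45 x 45 x 55 mm with a short rod end on top (75 mm overall), a bystander; origin under its centre
- collar: steel ring, 44 mm diameter, 16 mm high, a bystander; origin under its centre

How it is judged:
By the outcome, as a careful person would: the job done as asked, in the order asked, and still so for the second after the job is handed in, with the robot touching nothing.
It also fails if it takes over 72 s, if anything falls off the work surface, if the arm or the gripper's body presses on something with over 40 N, if the wrist force passes 120 N, or if a joint passes its speed limit or range.

## Robot

A 7-joint arm with a two-finger parallel gripper is mounted at the origin on the work surface. World frame = base frame: x ahead of the robot, y to its left, z up, the work surface at z = 0. Lengths are in mm, angles in rad, forces in N, time in s.
With the tool pointing down it reaches from about 425 to 925 mm from the base axis. Payload 6.8 kg.
Tool frame: the origin (TCP) lies on the centre line of the jaws, within the pads' length; the fingertips stand 17 mm ahead of it and the grasp point (between the pads) lies 2 mm behind it; z points along the fingers, y is the line along which they close (so a half turn about z gives the same grasp; the last joint's range is limited). The gripper opens to 88 mm and grips with 3 to 60 N. Pads are 20 mm wide; open, the fingers measure 115 mm over their backs; the gripper's body (75 mm by 178 mm) begins 61 mm behind the grasp point.
Start: joints at [-1.38, 0.477, 0.022, 1.555, -0.011, 1.109, -0.083], TCP at [198.698, 645.109, 239.664] pointing down, gripper open.
Joint ranges: [-2.96, 2.96], [-0.34, 2.1], [-1.41, 1.46], [0.24, 2.44], [-1.37, 4.51], [0.17, 1.92], [-2.96, 2.96]. Speed limits (rad/s): [2.39, 2.39, 3.14, 3.14, 3.14, 3.14, 3.14].

## Interface

Orientations are given as a unit quaternion [x, y, z, w].
In Python, from workcell import r gives the robot as it stands.
- The arm moves only by the tool step_arm, never from a script. Its argument "rows" is a list of rows, each a list of 5 numbers: the opening, from 0 (shut) to 1 (fully open), then the shift along the tool's x, y, z in m, then the turn about the tool's z in degrees. A call has 1 to 20 rows; each row is the pose to reach, as a shift and turn from the pose commanded when the call began, along the tool's axes at that moment; what a row does not reach only later rows make up. A row lasts 1/8 s, in which the tool goes at most 62.5 mm and 10.7 degrees, less where a joint would pass 70% of its speed; a pose out of reach is approached as far as the arm can. A call with a gripper value outside its range is refused whole. The fingers move at their own pace and stop on an object; "force" is the grip in N (left out, the last holds). Time passes only in rows, so rows that repeat a pose let the fingers close. It gives the time, the measured TCP pose, the force, the opening and the grip force at its end, in the units of the state.
- r.read_state(): the state, without advancing time (a new reading comes with each control period).
- r.camera(name): name is "side" or "top" or "wrist"; returns a dict with "frame" (480x640x3 uint8, red, green, blue), "camera_matrix" (3x3 intrinsics, pixels), "R" (3x3) and "t" (3): a world point X has camera coordinates R X + t. Camera axes: x right, y down, z forward; pixel columns grow to the right and rows downward; lengths in mm; the calibration is good to about 2 mm. A picture is of the moment at which its call begins. There is no depth.
- r.close_job(): hands the job in; it is judged then, once.
Trained networks look in a picture, given as the dict that the camera call returned (one of the last four; its "shot" number tells which), for a name from the list of things; names that differ only in an ending like _2 or _b are one class to them, and where a whole thing is asked for, a point or a joint stands for the part that bears it (a point fixed in the world has none). Each returns a list of dicts, best first, with "conf" (0 to 1); they miss things now and then, are a little off and sometimes report something else, mostly with a low value. They report only what shows in the picture. A call takes as long as a camera call.
- r.boxes_of(picture, label): "xyz" ([x, y, z] in mm, in world coordinates, good to about 4 mm: the middle of the surface that is visible of it).
- r.cut_out(picture, label): "pixels" (480x640 bool, what is visible of it).
- r.tip_of(picture, label): "xyz" ([x, y, z] in mm, in world coordinates, good to about 4 mm: a listed point, or the origin of a listed thing).
The state is a dict: "t": time; "joint_positions": joint angles; "dq": joint speeds; "tau": joint torques, N m; "position": TCP position; "tool_rot": TCP orientation; "contact_force": force on the tool from outside, world axes, zero at the start; "moment": the same for the moment, N m; "finger_gap": finger opening in mm; "finger_force": force on a finger pad.
Only numpy, scipy, OpenCV 4.12 (cv2) and the standard library are available. Lean on these libraries where they do the work, as an engineer would, in place of code of your own. Each camera call takes 0.05 s, during which the arm holds its last target. There are 200 camera calls.

## Working session

There is one attempt and no reset: what is moved stays moved. The work goes in short steps, Python scripts to look and compute and a tool call to move; the robot and the scene stay as the last step left them, time stands still between calls to the robot, and variables do not carry over. Pictures are saved under pics/ and viewed, at most 10 in all, crops included, and the job is handed in when it is done.

Besides the shell and the picture viewer there is one more tool, called as a command line: name --pt "numbers of a row" for each row, then --argument value for the rest. step_arm: Moves the arm, as the interface text tells. Its arguments: {"type":"object","properties":{"rows":{"type":"array","items":{"type":"array","items":{"type":"number"}}},"force":{"type":"number"}},"required":["rows"]}

```bash
mkdir -p pics; ls; cat > h.py <<'E'
import numpy as np, cv2
from workcell import r
from scipy.spatial.transform import Rotation as Ro
def save(p,n): cv2.imwrite('pics/'+n+'.png',cv2.cvtColor(p['frame'],cv2.COLOR_RGB2BGR))
def proj(p,X):
    c=np.asarray(p['R'])@np.asarray(X,float)+np.asarray(p['t']).ravel(); q=np.asarray(p['camera_matrix'])@c; return q[:2]/q[2]
def ray(p,uv):
    R=np.asarray(p['R']);t=np.asarray(p['t']).ravel()
    d=R.T@np.linalg.inv(p['camera_matrix'])@np.array([uv[0],uv[1],1.]); return -R.T@t,d/np.linalg.norm(d)
def atz(p,uv,z):
    o,d=ray(p,uv); return o+d*(z-o[2])/d[2]
def tri(obs):
    A=np.zeros((3,3));b=np.zeros(3)
    for p,uv in obs:
        o,d=ray(p,uv);M=np.eye(3)-np.outer(d,d);A+=M;b+=M@o
    return np.linalg.solve(A,b)
def st():
    s=r.read_state(); T=Ro.from_quat(s['tool_rot']).as_matrix(); return s,np.array(s['position']),T
def rel(X):  # shift (m, tool axes) to bring TCP to X
    s,p,T=st(); return T.T@(np.asarray(X)-p)/1000
E
python3 - <<'E'
from h import *
s,p,T=st();print(s['t'],p,T.round(2).tolist(),s['finger_gap'])
for n in ('top','side'):
    c=r.camera(n);save(c,n+'0')
    for l in ['turntable','cover_hinge','cover_edge','lock_head','small_key','small_key_bar','big_key','stand','stand_hole0','stand_hole1','grease','lid_a','spanner','bracket','cylinder_block','collar']:
        print(n,l,[(np.round(d['xyz']).tolist(),round(d['conf'],2)) for d in r.tip_of(c,l)[:2]])
print(r.read_state()['t'])
E
```

```text
pics
0.0 [198.56089543 644.55845045 238.71089346] [[-0.96, 0.29, -0.0], [0.29, 0.96, -0.0], [-0.0, -0.0, -1.0]] 87.71230267397372
top turntable []
top cover_hinge [([617.0, 228.0, 62.0], 0.96), ([513.0, -273.0, 123.0], 0.51)]
top cover_edge []
top lock_head []
top small_key [([513.0, -270.0, 6.0], 0.88), ([616.0, 226.0, 58.0], 0.43)]
top small_key_bar [([513.0, -274.0, 128.0], 0.55)]
top big_key [([554.0, -168.0, 2.0], 0.79)]
top stand [([535.0, -215.0, -1.0], 0.73), ([523.0, -437.0, -1.0], 0.38)]
top stand_hole0 [([517.0, -273.0, 46.0], 0.76), ([551.0, -165.0, 47.0], 0.65)]
top stand_hole1 [([517.0, -273.0, 46.0], 0.76), ([551.0, -165.0, 47.0], 0.65)]
top grease [([491.0, -8.0, -4.0], 0.78), ([426.0, -21.0, -1.0], 0.17)]
top lid_a [([766.0, -52.0, -1.0], 0.58), ([534.0, 200.0, -4.0], 0.37)]
top spanner []
top bracket [([405.0, 366.0, -4.0], 0.68)]
top cylinder_block [([522.0, -432.0, -2.0], 0.81)]
top collar [([427.0, -24.0, -4.0], 0.54)]
side turntable [([535.0, 198.0, 2.0], 0.66)]
side cover_hinge [([616.0, 227.0, 59.0], 0.8)]
side cover_edge [([575.0, 213.0, 218.0], 0.58), ([616.0, 225.0, 59.0], 0.33)]
side lock_head []
side small_key [([510.0, -272.0, 6.0], 0.96)]
side small_key_bar [([516.0, -272.0, 123.0], 0.88)]
side big_key [([548.0, -165.0, 8.0], 0.74)]
side stand [([537.0, -223.0, -1.0], 0.94), ([766.0, -52.0, -1.0], 0.38)]
side stand_hole0 [([513.0, -273.0, 44.0], 0.84), ([551.0, -171.0, 44.0], 0.84)]
side stand_hole1 [([513.0, -273.0, 44.0], 0.84), ([551.0, -171.0, 44.0], 0.84)]
side grease [([494.0, -4.0, -2.0], 0.98)]
side lid_a [([768.0, -53.0, -1.0], 0.95), ([612.0, 5.0, -1.0], 0.89)]
side spanner [([407.0, 368.0, -1.0], 0.71), ([518.0, 465.0, -2.0], 0.7)]
side bracket [([407.0, 368.0, -3.0], 0.74)]
side cylinder_block [([524.0, -435.0, 3.0], 0.8), ([514.0, -270.0, 123.0], 0.41)]
side collar [([425.0, -28.0, 0.0], 0.88)]
1.7
```

View images.

View pics/top0.png

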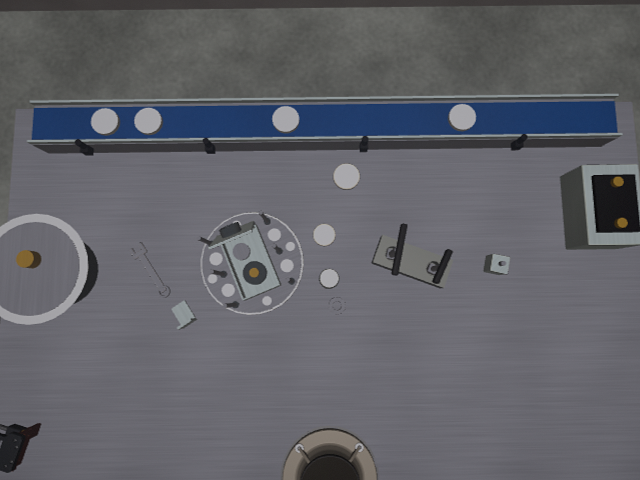

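View pics/side0.png

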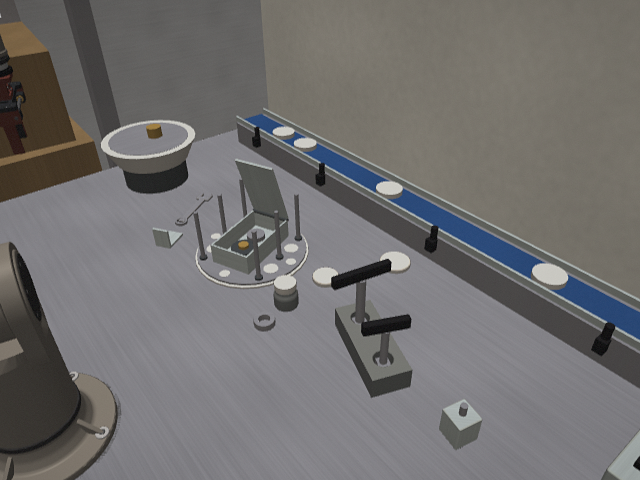

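The top view shows the box at about (248,262) with the cover standing open at its hinge, near (232,230). The small key is at (440,265), its bar running from (434,282) to (451,250), and the big key is at (399,250). The side view agrees: the cover is open about 74°, with its outer face away from the robot. Next I move the closed gripper to behind and above the cover.

step_arm --pt "0 0 0 -0.06 0" --pt "0 -0.558 -0.253 -0.061 54" --pt "0 -0.558 -0.253 -0.061 54" --pt "0 -0.558 -0.253 -0.061 54" --pt "0 -0.558 -0.253 -0.061 54" --pt "0 -0.558 -0.253 -0.061 54" --pt "0 -0.558 -0.253 -0.061 54" --pt "0 -0.558 -0.253 -0.061 54" --pt "0 -0.558 -0.253 -0.061 54" --pt "0 -0.558 -0.253 -0.061 54" --pt "0 -0.558 -0.253 -0.061 54" --pt "0 -0.558 -0.253 -0.061 54" --pt "0 -0.558 -0.253 -0.061 54" --pt "0 -0.558 -0.253 -0.061 54" --force 40

```text
t: 3.45
position: [656.4, 241.1, 300.6]
tool_rot: [0.58, 0.814, 0.0, -0.001]
contact_force: [-0.4, -0.4, 0.4]
finger_gap: 0.3
finger_force: 0.0
```

```bash
python3 - <<'E'
from h import *
s,p,T=st();print(s['t'],p,T.round(3).tolist(),s['finger_gap'],np.round(s['joint_positions'],2),s['contact_force'])
c=r.camera('wrist');save(c,'w1')
for n in ('wrist','side','top'):
    c=r.camera(n)
    for l in ['turntable','cover_hinge','cover_edge']:
        print(n,l,[(np.round(d['xyz']).tolist(),round(d['conf'],2)) for d in r.tip_of(c,l)[:2]])
E
```

```text
3.45 [656.39140137 241.09404102 300.62584231] [[-0.326, 0.945, -0.001], [0.945, 0.326, 0.001], [0.001, -0.0, -1.0]] 0.3233201173186143 [-0.7   0.49  0.39  1.44 -0.19  1.25  0.04] [-0.44275959 -0.39560767  0.42538422]
wrist turntable []
wrist cover_hinge [([610.0, 230.0, 60.0], 0.88)]
wrist cover_edge []
side turntable [([536.0, 199.0, 2.0], 0.76)]
side cover_hinge [([618.0, 227.0, 62.0], 0.65)]
side cover_edge [([576.0, 213.0, 218.0], 0.71)]
top turntable [([536.0, 198.0, -2.0], 0.73)]
top cover_hinge [([616.0, 228.0, 61.0], 0.83)]
top cover_edge [([574.0, 211.0, 222.0], 0.79), ([523.0, -436.0, -4.0], 0.74)]
```

step_arm --pt "0 0 -0.022 0.04 0" --pt "0 0 -0.04 0.074 0" --pt "0 0 -0.071 0.074 0" --pt "0 0 -0.089 0.081 0" --pt "0 0 -0.106 0.089 0" --pt "0 0 -0.122 0.099 0" --pt "0 0 -0.137 0.112 0" --pt "0 0 -0.15 0.126 0" --pt "0 0 -0.161 0.141 0"

```text
t: 5.22
position: [506.5, 186.4, 160.5]
tool_rot: [0.582, 0.813, 0.001, 0.001]
contact_force: [2.7, -0.9, 3.4]
finger_gap: 0.8
finger_force: 2.0
```

```bash
python3 - <<'E'
from h import *
s,p,T=st();print(s['t'],p,s['contact_force'])
c=r.camera('side');save(c,'s2')
for l in ['cover_edge','cover_hinge']:
        print(l,[(np.round(d['xyz']).tolist(),round(d['conf'],2)) for d in r.tip_of(c,l)[:2]])
E
```

```text
5.225 [506.54813203 186.41795013 160.53450271] [ 2.71864373 -0.9108407   3.43589441]
cover_edge [([489.0, 177.0, 152.0], 0.76)]
cover_hinge [([618.0, 228.0, 61.0], 0.71), ([490.0, 177.0, 152.0], 0.5)]
```

View pics/s2.png

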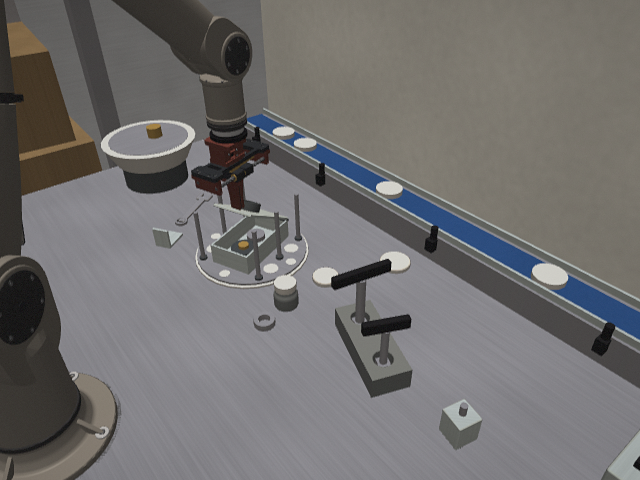

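The cover is following the fingertips and is now about 30° open, with its edge near (245,210) in the side view. I'll finish the arc.

step_arm --pt "0 0 -0.01 0.017 0" --pt "0 0 -0.017 0.034 0" --pt "0 0 -0.022 0.052 0" --pt "0 0 -0.025 0.066 0" --pt "0 0 -0.027 0.076 0" --pt "0 0 -0.027 0.079 0" --pt "0 0 -0.027 0.08 0"

```text
t: 6.25
position: [480.8, 178.8, 82.8]
tool_rot: [0.582, 0.813, 0.001, -0.0]
contact_force: [-10.1, -4.2, 48.0]
finger_gap: 0.5
finger_force: 24.0
```

step_arm --pt "0 0 0 -0.06 0" --pt "0 0 0 -0.12 0" --pt "0 0 0 -0.18 0" --pt "0 0 0 -0.2 0" --pt "0 0 0 -0.2 0"

```text
t: 6.88
position: [479.6, 178.8, 280.6]
tool_rot: [0.581, 0.814, 0.001, -0.0]
contact_force: [-0.3, -0.6, -0.9]
finger_gap: 0.2
finger_force: 0.0
```

```bash
python3 - <<'E'
from h import *
s,p,T=st();print(s['t'],p,s['contact_force'],np.round(s['joint_positions'],2))
for n in ('wrist','side','top'):
    c=r.camera(n);save(c,n+'3')
    if n=='wrist': print('cam', -np.asarray(c['R']).T@np.asarray(c['t']).ravel(), np.round(T.T@np.asarray(c['R']).T,2).tolist())
    for l in ['lock_head','cover_edge','cover_hinge']:
        print(n,l,[(np.round(d['xyz']).tolist(),round(d['conf'],2)) for d in r.tip_of(c,l)[:2]])
E
```

```text
6.875 [479.63554329 178.84947822 280.59757919] [-0.25877396 -0.6360541  -0.90112278] [-0.84  0.17  0.41  1.91 -0.08  1.07 -0.07]
cam [458.13758546 240.50142075 426.50778632] [[-0.0, -0.97, -0.24], [1.0, -0.0, -0.0], [0.0, -0.24, 0.97]]
wrist lock_head [([521.0, 187.0, 70.0], 0.93)]
wrist cover_edge [([459.0, 164.0, 65.0], 0.6)]
wrist cover_hinge [([615.0, 232.0, 59.0], 0.95)]
side lock_head [([525.0, 189.0, 67.0], 0.6)]
side cover_edge [([462.0, 166.0, 63.0], 0.96)]
side cover_hinge [([615.0, 226.0, 59.0], 0.69)]
top lock_head [([519.0, 190.0, 67.0], 0.45)]
top cover_edge [([460.0, 168.0, 61.0], 0.98)]
top cover_hinge [([614.0, 229.0, 62.0], 0.91)]
```

View pics/wrist3.png

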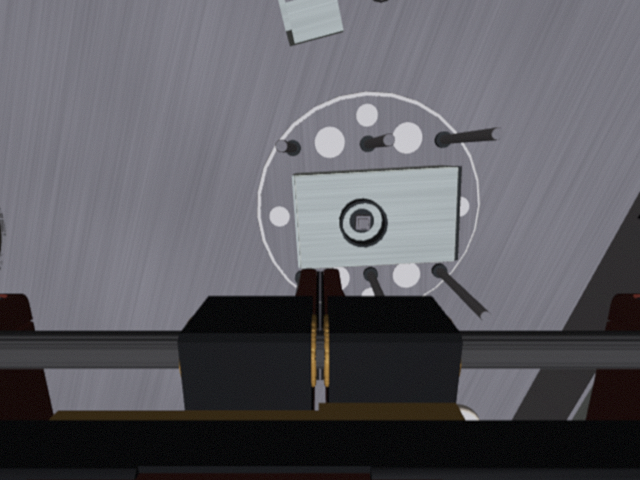

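Cover shut: it lies flat in the frame, with the ring centred near (363,222). I need a crop to read the lock's angle.

```bash
python3 - <<'E'
from h import *
im=cv2.imread('pics/wrist3.png')[190:254,320:404]
cv2.imwrite('pics/crop3.png',cv2.resize(im,None,fx=9,fy=9,interpolation=cv2.INTER_CUBIC))
c=r.camera('wrist')
print(atz(c,(362.5,222),82),atz(c,(363,222),86),atz(c,(363,262),66)-atz(c,(363,222),66))
E
```

```text
[520.43538427 189.73531083  82.        ] [520.17791183 190.48189702  86.        ] [ 15.38210969 -40.98348968   0.        ]
```

View pics/crop3.png

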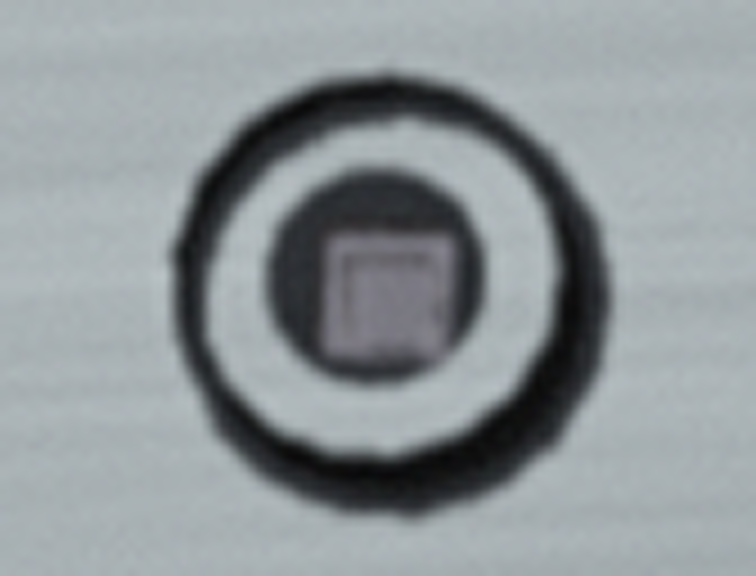

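step_arm --pt "0 -0.437 -0.116 0 -43" --pt "0 -0.437 -0.116 0 -43" --pt "0 -0.437 -0.116 0 -43" --pt "0 -0.437 -0.116 0 -43" --pt "0.6 -0.437 -0.116 0 -43" --pt "0.6 -0.437 -0.116 0 -43" --pt "0.6 -0.437 -0.116 0 -43" --pt "0.6 -0.437 -0.116 0 -43" --pt "0.6 -0.437 -0.116 0 -43" --pt "0.6 -0.437 -0.116 0 -43" --pt "0.6 -0.437 -0.116 0 -43"

```text
t: 8.9
position: [511.7, -270.9, 279.5]
tool_rot: [0.242, 0.97, 0.0, -0.0]
contact_force: [0.6, -0.7, 0.2]
finger_gap: 52.6
finger_force: 0.0
```

```bash
python3 - <<'E'
from h import *
s,p,T=st();print(s['t'],p,T.round(3).tolist(),np.round(s['joint_positions'],2))
for n in ('wrist','side','top'):
    c=r.camera(n);save(c,n+'4')
    for l in ['small_key_bar','small_key','stand_hole0','stand_hole1']:
        print(n,l,[(np.round(d['xyz']).tolist(),round(d['conf'],2)) for d in r.tip_of(c,l)[:2]])
    m=r.cut_out(c,'small_key_bar'); m=m[0]['pixels'] if m else None
    if m is not None:
        print(n,'mask',m.sum(),cv2.minAreaRect(np.argwhere(m)[:,::-1].astype(np.float32)))
E
```

```text
8.9 [ 511.73767611 -270.94385436  279.54603676] [[-0.883, 0.469, 0.0], [0.469, 0.883, 0.001], [0.0, 0.001, -1.0]] [-0.11  0.32  0.62  1.78 -0.21  1.11  1.66]
wrist small_key_bar [([509.0, -271.0, 123.0], 0.56)]
wrist small_key [([510.0, -267.0, 12.0], 0.78)]
wrist stand_hole0 [([510.0, -271.0, 45.0], 0.79), ([548.0, -168.0, 47.0], 0.77)]
wrist stand_hole1 [([510.0, -271.0, 45.0], 0.79), ([548.0, -168.0, 47.0], 0.77)]
wrist mask 1698 ((319.5, 230.5), (99.0, 19.0), 90.0)
side small_key_bar [([514.0, -272.0, 126.0], 0.92), ([522.0, -431.0, 3.0], 0.15)]
side small_key [([510.0, -271.0, 9.0], 0.86)]
side stand_hole0 [([510.0, -275.0, 44.0], 0.64), ([549.0, -169.0, 43.0], 0.6)]
side stand_hole1 [([510.0, -275.0, 44.0], 0.64), ([549.0, -169.0, 43.0], 0.6)]
side mask 995 ((388.94903564453125, 341.22833251953125), (47.23929214477539, 49.94219207763672), 79.3803482055664)
top small_key_bar [([513.0, -273.0, 129.0], 0.84), ([460.0, 164.0, 65.0], 0.16)]
top small_key [([514.0, -268.0, 7.0], 0.8)]
top stand_hole0 [([510.0, -275.0, 45.0], 0.65), ([552.0, -168.0, 45.0], 0.57)]
top stand_hole1 [([510.0, -275.0, 45.0], 0.65), ([552.0, -168.0, 45.0], 0.57)]
top mask 252 ((435.0692138671875, 270.25384521484375), (17.4888973236084, 20.465728759765625), 29.744882583618164)
```

View pics/wrist4.png

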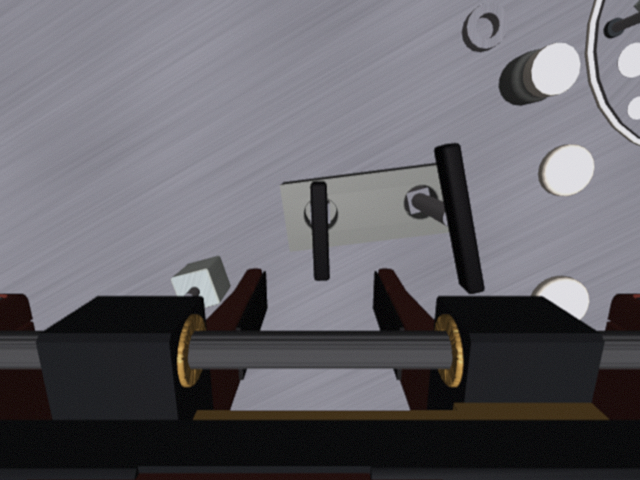

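The wrist view shows the small key's bar at (320,231), upright and centred between the open fingers. The big key's bar at (460,218) is clear of them. Descend and grip.

step_arm --pt "0.6 0 0 0.06 0" --pt "0.6 0 0 0.11 0" --pt "0.6 0 0 0.145 0" --pt "0.6 0 0 0.155 0" --pt "0.6 0 0 0.155 0" --pt "0 0 0 0.155 0" --pt "0 0 0 0.155 0" --pt "0 0 0 0.155 0" --pt "0 0 0 0.155 0" --pt "0 0 0 0.155 0" --pt "0 0 0 0.155 0" --force 55

```text
t: 11.18
position: [511.4, -272.8, 124.8]
tool_rot: [0.243, 0.97, 0.0, 0.0]
contact_force: [0.0, 0.2, 2.5]
finger_gap: 13.7
finger_force: 55.0
```

step_arm --pt "0 0 0 -0.04 0" --pt "0 0 0 -0.08 0" --pt "0 0 0 -0.13 0" --pt "0 0 0 -0.185 0" --pt "0 0 0 -0.185 0" --pt "0 0 0 -0.185 0"

```text
t: 11.92
position: [510.5, -272.2, 308.4]
tool_rot: [0.243, 0.97, 0.0, -0.001]
contact_force: [0.5, 1.1, -2.9]
finger_gap: 13.6
finger_force: 55.0
```

```bash
python3 - <<'E'
from h import *
s,p,T=st();print(s['t'],p,s['finger_gap'],s['contact_force'])
c=r.camera('wrist')
R=np.asarray(c['R']); o=-R.T@np.asarray(c['t']).ravel()
# camera in tool frame; replay at picture-4 pose
p4=np.array([511.74,-270.94,279.55]);o4=p4+(o-p)
d=ray(c,(319.5,230.5))[1]; d2=ray(c,(320,185))[1]; d3=ray(c,(320,277))[1]
for dd in (d,d2,d3): 
    X=o4+dd*(139-o4[2])/dd[2]; print('bar top pt, rel grasp in tool', X, T.T@(X-np.array([511.4,-272.8,139])))
for n in ('wrist','side','top'):
    c=r.camera(n)
    for l in ['small_key_bar','small_key']:
        print(n,l,[(np.round(T.T@(np.array(d['xyz'])-p)).tolist(),round(d['conf'],2)) for d in r.tip_of(c,l)[:2]])
    save(c,n+'5')
E
```

```text
11.925 [ 510.54247879 -272.22417088  308.37370324] 13.627616763286666 [ 0.47159801  1.12668781 -2.9087485 ]
bar top pt, rel grasp in tool [ 509.38421822 -270.47457762  139.        ] [2.87365962 1.10136738 0.00597913]
bar top pt, rel grasp in tool [ 476.2556382  -252.29302068  139.        ] [40.66099366  1.52936939  0.08361126]
bar top pt, rel grasp in tool [ 545.9234263  -289.52960646  139.        ] [-38.33354616   1.50988542  -0.07861726]
wrist small_key_bar [([5.0, -2.0, -3.0], 0.76)]
wrist small_key [([1.0, 2.0, 116.0], 0.72), ([12.0, 108.0, 264.0], 0.67)]
side small_key_bar [([143.0, 227.0, 308.0], 0.71), ([1.0, 3.0, 2.0], 0.63)]
side small_key [([4.0, 0.0, 121.0], 0.73)]
top small_key_bar [([-2.0, -3.0, -1.0], 0.54), ([48.0, 289.0, 311.0], 0.51)]
top small_key [([-1.0, 0.0, 120.0], 0.69)]
```

View pics/wrist5.png

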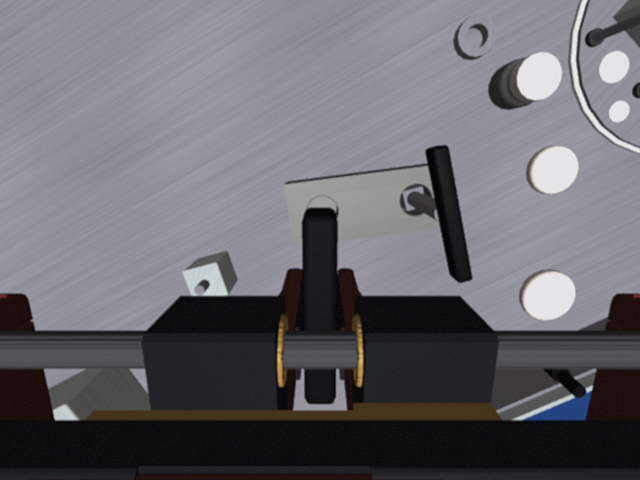

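The key is held upright, its bar from (320,222) to (320,403). The big key is still in its well. I'll work out the bar's offset in the hand and the lock's position and angle.

```bash
python3 - <<'E'
from h import *
s,p,T=st(); c=r.camera('wrist')
R=np.asarray(c['R']); o=-R.T@np.asarray(c['t']).ravel(); ot=T.T@(o-p); 
def tp(uv,zt):  # tool-frame point at tool z
    d=T.T@ray(c,uv)[1]; return ot+d*(zt-ot[2])/d[2]
print('camera in tool',ot)
print(tp((320,222),-14),tp((320,403),-14),tp((320,209),10))
# lock, replay at pose 3 : tool rot yaw
p3=np.array([479.63554,178.84948,280.5976]);T3=np.array([[-0.326,0.945,-.001],[0.945,0.326,.001],[0,0,-1]])
def w3(uv,z): 
    q=tp(uv,-(z-p3[2])); return p3+T3@q
C=[(330,235),(457,235),(442,358),(320,356)]
Q=np.array([w3((320+x/9,190+y/9),78) for x,y in C]);print(Q[:,:2].round(1).tolist(),Q.mean(0))
for i in range(4):
    e=Q[(i+1)%4]-Q[i];print(np.linalg.norm(e).round(1),np.degrees(np.arctan2(e[1],e[0])).round(1))
# ring top ellipse centre (outer dark): 
print('ring', w3((320+390/9,190+290/9),76), 'disc',w3((320+376/9,190+275/9),68))
E
```

```text
camera in tool [  65.68922591   -0.41757245 -145.82225928]
[ 39.703041    -0.36188548 -14.        ] [-41.24468983  -0.37762847 -14.        ] [40.91066743 -0.35059193 10.        ]
[[513.1, 193.9], [526.6, 198.5], [530.0, 184.8], [516.9, 180.5]] [521.66805358 189.4348832   78.        ]
14.2 19.0
14.2 -75.8
13.8 -161.9
13.9 105.8
ring [522.07399066 189.92184613  76.        ] disc [521.38200324 189.88816168  68.        ]
```

step_arm --pt "0 0.207 0.413 0 45" --pt "0 0.207 0.413 0 45" --pt "0 0.207 0.413 0 45" --pt "0 0.207 0.413 0 45" --pt "0 0.207 0.413 0 45" --pt "0 0.207 0.413 0 45" --pt "0 0.207 0.413 0 45" --pt "0 0.207 0.413 0 45" --pt "0 0.207 0.413 0 45" --pt "0 0.207 0.413 0 45" --pt "0 0.207 0.413 0 45"

```text
t: 13.85
position: [523.6, 187.2, 309.8]
tool_rot: [0.597, 0.802, -0.0, 0.0]
contact_force: [-0.6, 0.1, -2.4]
finger_gap: 13.6
finger_force: 55.0
```

```bash
python3 - <<'E'
from h import *
s,p,T=st();print(s['t'],p,np.degrees(np.arctan2(T[1,0],T[0,0])),np.round(s['joint_positions'],2))
for n in ('wrist','side','top'):
    c=r.camera(n);save(c,n+'6')
    for l in ['small_key','lock_head']:
        print(n,l,[(np.round(d['xyz']).tolist(),round(d['conf'],2)) for d in r.tip_of(c,l)[:2]])
print(rel([521.7,189.7,p[2]]),s['contact_force'],s['moment'])
E
```

```text
13.85 [523.6373202  187.16903295 309.80777695] 106.72129233079883 [-0.9   0.23  0.54  1.79 -0.13  1.16 -0.03]
wrist small_key [([521.0, 188.0, 194.0], 0.72)]
wrist lock_head [([522.0, 192.0, 68.0], 0.66)]
side small_key [([523.0, 186.0, 193.0], 0.83)]
side lock_head [([534.0, -226.0, 2.0], 0.52), ([525.0, 194.0, 66.0], 0.37)]
top small_key [([525.0, 188.0, 188.0], 0.67)]
top lock_head [([520.0, 191.0, 66.0], 0.6)]
[ 0.00127561 -0.00134864 -0.00013197] [-0.57408608  0.1107071  -2.4330899 ] [-0.06121543  0.03693888 -0.01343944]
```

step_arm --pt "0 0.002 -0.001 0.03 0" --pt "0 0.002 -0.001 0.06 0" --pt "0 0.002 -0.001 0.085 0" --pt "0 0.002 -0.001 0.1 0" --pt "0 0.002 -0.001 0.1 0" --pt "0 0.002 -0.001 0.106 0" --pt "0 0.002 -0.001 0.109 0" --pt "0 0.002 -0.001 0.112 0" --pt "0 0.002 -0.001 0.114 0"

```text
t: 15.42
position: [521.8, 190.7, 195.7]
tool_rot: [0.596, 0.803, 0.0, 0.0]
contact_force: [0.4, 0.6, -3.4]
finger_gap: 13.4
finger_force: 55.0
```

step_arm --pt "0 0 0 0.002 0" --pt "0 0 0 0.004 0" --pt "0 0 0 0.006 0" --pt "0 0 0 0.008 0"

```text
t: 15.92
position: [521.8, 190.6, 187.5]
tool_rot: [0.596, 0.803, 0.0, -0.0]
contact_force: [-0.9, 0.2, -2.8]
finger_gap: 13.6
finger_force: 55.0
```

step_arm --pt "0 0 0 0.002 0" --pt "0 0 0 0.003 0" --pt "0 0 0 0.004 0" --pt "0 0 0 0.004 0"

```text
t: 16.42
position: [521.9, 190.7, 183.8]
tool_rot: [0.596, 0.803, 0.0, 0.0]
contact_force: [-0.2, -0.2, -0.7]
finger_gap: 13.8
finger_force: 55.0
```

step_arm --pt "0 0 0 0 7" --pt "0 0 0 0 14" --pt "0 0 0 0 21" --pt "0 0 0 0 28" --pt "0 0 0 0 35" --pt "0 0 0 0 42" --pt "0 0 0 0 49" --pt "0 0 0 0 56" --pt "0 0 0 0 60" --pt "0 0 0 0 60"

```text
t: 17.68
position: [521.8, 190.6, 183.8]
tool_rot: [0.917, 0.398, -0.0, 0.0]
contact_force: [-0.2, -0.7, -0.0]
finger_gap: 14.0
finger_force: 55.0
```

```bash
python3 - <<'E'
from h import *
s,p,T=st();print(s['t'],p,np.degrees(np.arctan2(T[1,0],T[0,0])),s['contact_force'],s['moment'])
E
```

```text
17.675 [521.81613166 190.64197398 183.81705182] 46.93166490434956 [-0.24953608 -0.7045039  -0.02172986] [-0.22428335  0.39662217  0.07317356]
```

step_arm --pt "0 0 0 0 4" --pt "0 0 0 0 8" --pt "0 0 0 0 12" --pt "0 0 0 0 15" --pt "0 0 0 0 15"

```text
t: 18.3
position: [521.9, 190.7, 183.8]
tool_rot: [0.961, 0.276, 0.0, -0.0]
contact_force: [-0.4, 0.1, 1.5]
finger_gap: 13.4
finger_force: 55.0
```

```bash
python3 - <<'E'
from h import *
s,p,T=st();print(s['t'],p,np.degrees(np.arctan2(T[1,0],T[0,0])),s['contact_force'],s['moment'],s['tau'])
E
```

```text
18.3 [521.88870438 190.69021487 183.81584469] 31.98554512343231 [-0.37748634  0.12492744  1.51546143] [-0.18522236  0.39484838  0.06871991] [ -0.14444178 -39.8929131    9.69733804 -22.84913778  -0.2414191
  -0.41399256  -0.31647982]
```

step_arm --pt "0 0 0 0 3" --pt "0 0 0 0 6" --pt "0 0 0 0 8" --pt "0 0 0 0 8"

```text
t: 18.8
position: [521.9, 190.7, 183.8]
tool_rot: [0.978, 0.207, 0.0, -0.0]
contact_force: [-0.1, -1.9, 1.8]
finger_gap: 13.8
finger_force: 55.0
```

```bash
python3 - <<'E'
from h import *
s,p,T=st();print(s['t'],p,np.degrees(np.arctan2(T[1,0],T[0,0])),s['contact_force'],s['moment'],s['tau'][-1])
E
```

```text
18.8 [521.93555598 190.69497806 183.8193592 ] 23.950286314855436 [-0.14612564 -1.86708441  1.78591525] [-0.17725071  0.40839664  0.20402805] -0.3512953408062458
```

step_arm --pt "0 0 0 0 2" --pt "0 0 0 0 4" --pt "0 0 0 0 5" --pt "0 0 0 0 5"

```text
t: 19.3
position: [522.0, 190.7, 183.8]
tool_rot: [0.986, 0.164, 0.0, -0.0]
contact_force: [-0.5, -0.3, 3.7]
finger_gap: 13.6
finger_force: 55.0
```

```bash
python3 - <<'E'
from h import *
s,p,T=st();print(s['t'],p,np.degrees(np.arctan2(T[1,0],T[0,0])),s['contact_force'],s['moment'],s['tau'][-1])
E
```

```text
19.3 [521.99478246 190.73950911 183.80874076] 18.88078545158621 [-0.45039677 -0.29291194  3.70127474] [-0.12466065  0.40996202  0.39545342] -0.5066069215536118
```

step_arm --pt "0 0 0 0 3" --pt "0 0 0 0 6" --pt "0 0 0 0 6"

```text
t: 19.68
position: [522.0, 190.8, 183.8]
tool_rot: [0.994, 0.113, 0.0, -0.0]
contact_force: [-0.5, -0.4, 4.2]
finger_gap: 13.8
finger_force: 55.0
```

```bash
python3 - <<'E'
from h import *
s,p,T=st();print(s['t'],p,np.degrees(np.arctan2(T[1,0],T[0,0])),s['contact_force'],s['moment'],s['tau'][-1])
E
```

```text
19.675 [521.99888935 190.77426226 183.808677  ] 12.921321469211195 [-0.52930913 -0.41553641  4.19046364] [-0.00500514  0.41320507  0.474173  ] -0.6852650083601475
```

step_arm --pt "0 0 0 0 -6" --pt "0 0 0 0 -12" --pt "0 0 0 0 -18" --pt "0 0 0 0 -20" --pt "0 0 0 0 -20"

```text
t: 20.3
position: [522.0, 190.7, 183.8]
tool_rot: [0.959, 0.282, 0.0, -0.0]
contact_force: [-0.2, 0.9, 2.7]
finger_gap: 13.7
finger_force: 55.0
```

```bash
python3 - <<'E'
from h import *
s,p,T=st();print(s['t'],p,np.degrees(np.arctan2(T[1,0],T[0,0])),s['contact_force'],s['moment'],s['tau'][-1])
E
```

```text
20.3 [522.04870202 190.70987975 183.79086906] 32.805750758178256 [-0.22305243  0.86786698  2.71664047] [0.07961562 0.14328119 0.04052625] 0.14706955756992102
```

step_arm --pt "0 0 0 -0.003 0" --pt "0 0 0 -0.006 0" --pt "0 0 0 -0.009 0"

```text
t: 20.68
position: [521.4, 190.6, 192.5]
tool_rot: [0.959, 0.283, -0.0, 0.0]
contact_force: [-0.0, -0.4, -2.6]
finger_gap: 13.8
finger_force: 55.0
```

Free, carrying only the key's own weight. Lift clear of the rods and check the lock and the cover.

step_arm --pt "0 0 0 -0.01 0" --pt "0 0 0 -0.04 0" --pt "0 0 0 -0.08 0" --pt "0 0 0 -0.116 0" --pt "0 0 0 -0.116 0" --pt "0 -0.06 0 -0.116 0" --pt "0 -0.06 0 -0.116 0" --pt "0 -0.06 0 -0.116 0"

```text
t: 21.68
position: [470.9, 158.3, 308.1]
tool_rot: [0.959, 0.283, -0.0, -0.001]
contact_force: [0.1, 0.7, -2.0]
finger_gap: 13.4
finger_force: 55.0
```

```bash
python3 - <<'E'
from h import *
s,p,T=st();print(s['t'],p,T.round(3).tolist(),np.round(s['joint_positions'],2))
for n in ('wrist','side','top'):
    c=r.camera(n);save(c,n+'7')
    for l in ['small_key','small_key_bar']:
        print(n,l,[(np.round(T.T@(np.array(d['xyz'])-p)).tolist(),round(d['conf'],2)) for d in r.tip_of(c,l)[:2]])
    for l in ['cover_edge','lock_head']:
        print(n,l,[(np.round(d['xyz']).tolist(),round(d['conf'],2)) for d in r.tip_of(c,l)[:2]])
    if n=='wrist': 
        q=proj(c,[521.7,189.9,78]).astype(int);print(q)
im=cv2.imread('pics/wrist7.png'); x,y=q
cv2.imwrite('pics/mix7.png',np.vstack([cv2.resize(im,(600,450))[:270],cv2.resize(im[max(0,y-30):y+30,max(0,x-60):x+60],(600,300),interpolation=cv2.INTER_CUBIC)]))
E
```

```text
21.675 [470.87917899 158.28815994 308.11701698] [[0.84, 0.543, -0.001], [0.543, -0.84, 0.001], [-0.0, -0.001, -1.0]] [-1.29  0.14  0.96  1.93 -0.13  1.13 -1.29]
wrist small_key [([-2.0, 0.0, 114.0], 0.96)]
wrist small_key_bar [([-4.0, -1.0, -1.0], 0.56), ([-7.0, -12.0, 241.0], 0.2)]
wrist cover_edge [([459.0, 165.0, 67.0], 0.83)]
wrist lock_head [([525.0, 187.0, 68.0], 0.69)]
[320 157]
side small_key [([-1.0, 3.0, 120.0], 0.95)]
side small_key_bar [([1.0, 1.0, 1.0], 0.67)]
side cover_edge [([463.0, 165.0, 66.0], 0.79)]
side lock_head [([471.0, 158.0, 192.0], 0.64), ([526.0, 188.0, 65.0], 0.48)]
top small_key [([61.0, 1.0, 241.0], 0.7), ([28.0, 200.0, 309.0], 0.51)]
top small_key_bar [([2.0, 7.0, -3.0], 0.61)]
top cover_edge [([460.0, 168.0, 64.0], 0.67)]
top lock_head [([517.0, 190.0, 65.0], 0.54), ([534.0, 198.0, -3.0], 0.54)]
```

View pics/mix7.png

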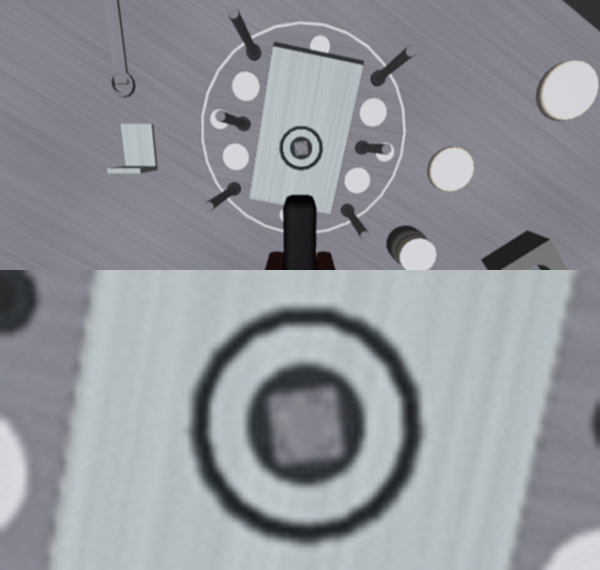

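The cover is flat and shut. The lock's square now stands about 5° CCW in the frame, which is yaw ≈ 38°. That is about 70° clockwise of where it started, so it is at its stop. Now I return the key to its well with the same grasp yaw.

step_arm --pt "0 -0.2 0.384 0 -119" --pt "0 -0.2 0.384 0 -119" --pt "0 -0.2 0.384 0 -119" --pt "0 -0.2 0.384 0 -119" --pt "0 -0.2 0.384 0 -119" --pt "0 -0.2 0.384 0 -119" --pt "0 -0.2 0.384 0 -119" --pt "0 -0.2 0.384 0 -119" --pt "0 -0.2 0.384 0 -119" --pt "0 -0.2 0.384 0 -119" --pt "0 -0.2 0.384 0 -119" --pt "0 -0.2 0.384 0 -119" --pt "0 -0.2 0.384 0 -119" --pt "0 -0.2 0.384 0 -119"

```text
t: 24.18
position: [511.9, -273.0, 308.6]
tool_rot: [0.243, 0.97, 0.0, -0.0]
contact_force: [0.5, 0.3, -2.5]
finger_gap: 13.9
finger_force: 55.0
```

```bash
python3 - <<'E'
from h import *
S=[st() for _ in range(1)]
s,p,T=S[0];print(s['t'],p,np.degrees(np.arctan2(T[1,0],T[0,0])))
for n in ('wrist','side','top'):
    c=r.camera(n)
    for l in ['small_key','stand_hole0']:
        print(n,l,[(np.round(d['xyz']).tolist(),round(d['conf'],2)) for d in r.tip_of(c,l)[:2]])
    if n=='wrist': save(c,'wrist8')
ps=np.mean([st()[1] for _ in range(5)],0);print(ps,T.T@(np.array([511.4,-272.5,ps[2]])-ps))
E
```

```text
24.175 [ 511.91795119 -272.99834511  308.5619144 ] 151.84302572248401
wrist small_key [([510.0, -270.0, 192.0], 0.89), ([765.0, -53.0, -4.0], 0.47)]
wrist stand_hole0 [([511.0, -272.0, 44.0], 0.85), ([550.0, -169.0, 48.0], 0.71)]
side small_key [([511.0, -270.0, 190.0], 0.63), ([548.0, -164.0, 6.0], 0.54)]
side stand_hole0 [([552.0, -169.0, 44.0], 0.92), ([512.0, -272.0, 45.0], 0.86)]
top small_key [([512.0, -271.0, 190.0], 0.49), ([512.0, -277.0, 311.0], 0.48)]
top stand_hole0 [([554.0, -167.0, 48.0], 0.88), ([513.0, -274.0, 44.0], 0.63)]
[ 511.94936661 -272.96280012  308.63004366] [7.02743693e-01 1.48791480e-01 1.18519308e-04]
```

View pics/wrist8.png

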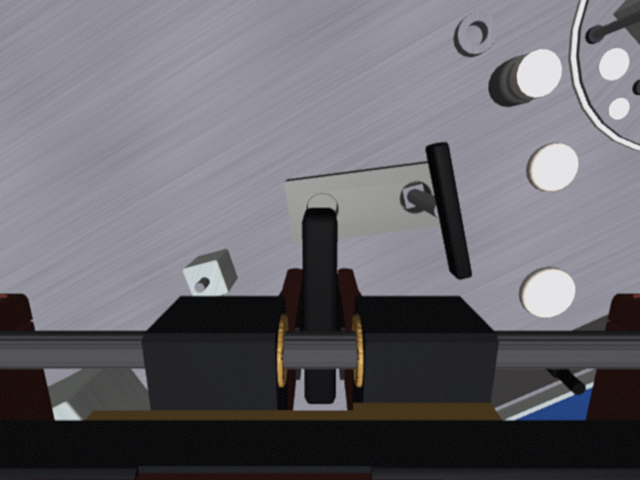

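The key hangs directly over its well at (321,205), and the big key has not moved. Lower it.

step_arm --pt "0 0.001 0 0.05 0" --pt "0 0.001 0 0.1 0" --pt "0 0.001 0 0.135 0" --pt "0 0.001 0 0.145 0" --pt "0 0.001 0 0.15 0" --pt "0 0.001 0 0.155 0" --pt "0 0.001 0 0.16 0"

```text
t: 25.5
position: [511.8, -272.8, 149.5]
tool_rot: [0.243, 0.97, -0.0, 0.001]
contact_force: [-0.7, 0.1, -2.6]
finger_gap: 13.5
finger_force: 55.0
```

step_arm --pt "0 0 0 0.006 0" --pt "0 0 0 0.012 0" --pt "0 0 0 0.018 0" --pt "0 0 0 0.022 0" --pt "0 0 0 0.024 0" --pt "0 0 0 0.024 0"

```text
t: 26.25
position: [511.1, -272.6, 124.9]
tool_rot: [0.243, 0.97, 0.0, 0.0]
contact_force: [-0.4, 1.0, -0.4]
finger_gap: 13.9
finger_force: 55.0
```

step_arm --pt "0 0 0 0.0005 0" --pt "0.25 0 0 0.0005 0" --pt "0.5 0 0 0.0005 0" --pt "0.6 0 0 0.0005 0" --pt "0.6 0 0 0.0005 0" --pt "0.6 0 0 0.0005 0" --pt "0.6 0 0 -0.02 0" --pt "0.6 0 0 -0.06 0" --pt "0.6 0 0 -0.11 0" --pt "0.6 0 0 -0.155 0" --pt "0.6 0 0 -0.155 0"

```text
t: 27.62
position: [512.6, -273.8, 283.2]
tool_rot: [0.243, 0.97, -0.0, 0.003]
contact_force: [-0.4, 0.1, -0.8]
finger_gap: 52.7
finger_force: 0.0
```

```bash
python3 - <<'E'
from h import *
s,p,T=st();print(s['t'],p,s['finger_gap'],s['contact_force'])
for n in ('wrist','side','top'):
    c=r.camera(n);save(c,n+'9')
    for l in ['small_key','small_key_bar','big_key','cover_edge','grease','collar']:
        print(n,l,[(np.round(d['xyz']).tolist(),round(d['conf'],2)) for d in r.tip_of(c,l)[:2]])
a=cv2.imread('pics/wrist9.png')[:300];b=cv2.imread('pics/side9.png')[130:430]
cv2.imwrite('pics/mix9.png',np.vstack([a,b]))
E
```

```text
27.625 [ 512.60704192 -273.82481319  283.19894096] 52.69396209481602 [-0.42068192  0.08416518 -0.84760265]
wrist small_key [([513.0, -273.0, 11.0], 0.72), ([507.0, -276.0, 128.0], 0.65)]
wrist small_key_bar [([508.0, -273.0, 131.0], 0.8)]
wrist big_key [([554.0, -168.0, 8.0], 0.81)]
wrist cover_edge []
wrist grease [([491.0, -1.0, -5.0], 0.72)]
wrist collar [([426.0, -26.0, 3.0], 0.57)]
side small_key [([508.0, -268.0, 8.0], 0.59)]
side small_key_bar [([425.0, -30.0, -1.0], 0.7), ([515.0, -271.0, 126.0], 0.69)]
side big_key [([550.0, -166.0, 8.0], 0.73)]
side cover_edge [([463.0, 163.0, 63.0], 0.94)]
side grease [([491.0, -5.0, -0.0], 0.75)]
side collar [([424.0, -26.0, 1.0], 0.53)]
top small_key [([512.0, -271.0, 5.0], 0.75)]
top small_key_bar [([512.0, -276.0, 126.0], 0.56)]
top big_key [([551.0, -166.0, 2.0], 0.89)]
top cover_edge [([461.0, 165.0, 64.0], 0.67)]
top grease [([764.0, -55.0, 1.0], 0.63), ([488.0, -9.0, -6.0], 0.58)]
top collar [([427.0, -22.0, -3.0], 0.57), ([512.0, -274.0, 127.0], 0.35)]
```

View pics/mix9.png

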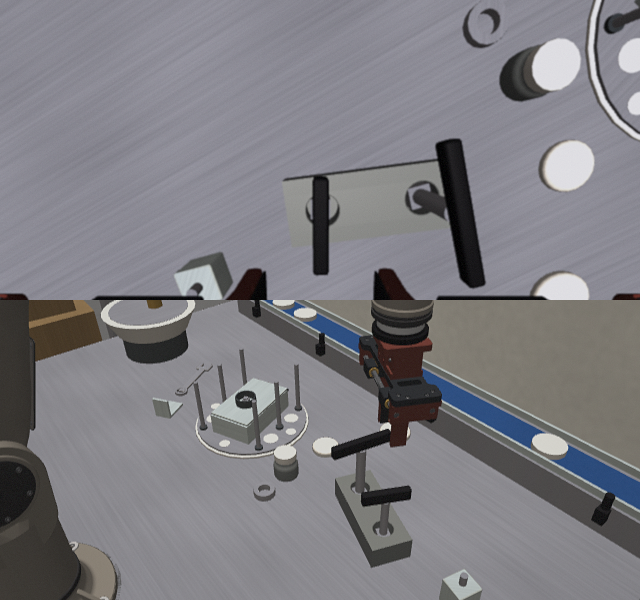

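The small key stands upright and fully down in its well, with its bar at (320,225) as before. The big key and the loose things are where they were, the cover is shut, and the gripper is clear. I'm handing the job in.

```bash
python3 -c "
from workcell import r
print(r.close_job())"
```

```text
the job is handed in; nothing more can be done
None
```

I pushed the cover shut, turned the lock clockwise to its stop, and put the small key back upright, fully down and released in its well; I handed the job in at about 28 s with the big key and loose things undisturbed in the last pictures.

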